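Roll a lock barrel onto the keyway reader's line and start the reading

ROBOT

A 7-joint arm with a two-finger parallel gripper is mounted at the origin on the work surface. World frame = base frame: x ahead of the robot, y to its left, z up, the work surface at z = 0. Lengths are in m, angles in rad, forces in N, time in s.
With the tool pointing down it reaches from about 0.425 to 1.025 m from the base axis. Payload 9.4 kg.
Tool frame: the origin (TCP) lies at the very end of the fingers, on their centre line; the grasp point (between the pads) lies 19 mm behind it; z points along the fingers, y is the direction in which the jaws open and shut (so a half turn about z gives the same grasp; the last joint's range is limited). The gripper opens to 93 mm and grips with 3 to 60 N. Pads are 15 mm wide; open, the fingers measure 128 mm over their backs; the gripper's body (75 mm by 188 mm) begins 65 mm behind the grasp point.
Start: joints at [-1.204, 0.599, -0.003, 1.599, 0.002, 0.943, -0.08], TCP at [0.311, 0.655, 0.219] pointing down, gripper open.
Joint ranges: [-2.57, 2.57], [-0.35, 1.97], [-1.29, 1.29], [0.11, 2.56], [-1.05, 4.19], [0.11, 1.86], [-2.63, 2.63]. Speed limits (rad/s): [2.22, 2.22, 3.01, 3.01, 3.14, 3.14, 3.14].

INTERFACE

Orientations are given as a unit quaternion [x, y, z, w].
In Python, from workcell import robot gives the robot as it stands.
- The arm moves only by the tool move_arm, never from a script. Its argument "targets" is one flat list of numbers, 7 for each row, row after row: the opening in per cent of the stroke, from 0 (shut) to 100 (fully open), then the shift along the tool's x, y, z in m, then the turn, a rotation vector about the tool's x, y, z in rad. In form: [jaw, tx, ty, tz, ax, ay, az, jaw, tx, ty, tz, ax, ay, az, ...]. A call has exactly 5 rows; each row shifts and turns the commanded pose from where the row before left it, along the tool's axes as they then stand; what a row does not reach is not made up. A row lasts 1/10 s, in which the tool goes at most 50 mm and 8.59 degrees, less where a joint would pass 70% of its speed; a pose out of reach is approached as far as the arm can. A call with a gripper value outside its range is refused whole. The fingers move at their own pace and stop on an object; "squeeze" is the grip in N (left out, the last holds). Time passes only in rows, so rows that do not move let the fingers close, or fill a call up. It gives the time, the measured TCP pose, the force and the opening at its end, in the units of the state.
- robot.get_state(): the state, without advancing time (a new reading comes with each control period).
- robot.get_image(name): name is "scene" or "top" or "wrist"; returns the picture (480x640x3 uint8, red, green, blue); there is no depth.
- robot.get_calibration(name): a dict with "fovy" (degrees; the focal length in pixels is half the picture's height over the tangent of half this angle, whatever the lens; pixels are square), "cx", "cy" (the principal point, pixels), "k1" (the pictures are not rectified: a ray, as slopes to the right and down, at radius r is drawn at 1 + k1 r^2 times it, then the intrinsics apply), "R" (3x3) and "t" (3): a world point X has camera coordinates R X + t. Camera axes: x right, y down, z forward; pixel columns grow to the right and rows downward; lengths in m; the calibration is good to about 2 mm. A picture is of the moment at which its call begins: read the wrist's pose just before it. get_calibration takes no time and is no camera call; for the wrist camera it gives the pose at the moment of the call.
- robot.finish_job(): hands the job in, once; it reports no verdict.
Trained networks look in the newest picture that a camera, given by its name, has taken for a name from the list of things; names that differ only in an ending like _2 or _b are one class to them, and where a whole thing is asked for, a point or a joint stands for the part that bears it (a point fixed in the world has none). Each returns a list of dicts, best first, with "confidence" (0 to 1); they miss things now and then, are a little off and sometimes report something else, mostly with a low value. They report only what shows in the picture. A call takes as long as a camera call. They do not tell look-alikes from the thing itself.
- robot.recognise(camera, query): "bbox" ([left, top, width, height] in pixels, round what is visible of it).
- robot.outline_of(camera, query): "region" (480x640 bool, what is visible of it) and "bbox" ([left, top, width, height] in pixels, round what is visible of it).
The state is a dict: "clock": time; "joints": joint angles; "qvel": joint speeds; "tau": joint torques, N m; "tool_pos": TCP position; "orientation": TCP orientation; "force": force on the tool from outside, world axes, zero at the start; "ft_torque": the same for the moment, N m; "grip_width": finger opening in m.
Only numpy, scipy, OpenCV 4.12 (cv2) and the standard library are available. Lean on these libraries where they do the work, as an engineer would, in place of code of your own. Each camera call takes 0.05 s, during which the arm holds its last target.

TASK

Push the upper part of the lying brass lock barrel sideways with the fingertips so that it rolls over the black mat and comes to rest lying along the yellow line, its axis over the line, in front of the reader. Once it lies still there, press the green start button on top of the reader fully down and let go. Never pick the barrel up, do not press the button before the barrel is in place, and leave the steel barrel and the other things where they are.

Things in the scene. Friction and masses are not known exactly. Their poses are not given: they have to be found in the camera images.
- brass_barrel: Brass lock barrel to roll: solid cylinder 30 mm across, 70 mm long, 0.4 kg, lying on the mat beside the yellow line within 7 degrees of its direction; five dark pin holes face up at the start. Origin at its centre, 15 mm above the mat; x along its axis, y and z turn as it rolls. It keeps its direction as it rolls. Pushed at 50 mm/s or less it stops within 5 mm of the finger. Polished: friction about 0.35.
- line_mid (a point): Middle of the yellow line (160 by 14 mm, flat paint) on the black mat's surface, 12 mm above the bench. x runs along the line towards the reader, y across the line (the way to roll), z up. The level mat reaches from -120 to +160 mm along x and 170 mm either side along y.
- reader_front (a point): Centre of the foot of the reader's front face, on the mat, 115 mm beyond the line's middle; axes as the line's. The reader is a fixed white box 50 mm along x, 80 mm along y, 50 mm above the mat, across the end of the line.
- start_top (a point): Centre of the top of the round green start button (28 mm across) in a black housing on top of the reader. It is pressed straight down, travels 6 mm, needs about 5 N to reach the bottom and springs back.
- start (a joint): Travel of the start button in m: 0 up, 0.006 fully down.
- steel_barrel: Bystander: a steel lock barrel, 30 mm in diameter and 70 mm tall, standing upright on the mat on the other side of the line from the brass one; origin at its centre, 35 mm above the mat.
- jar: Bystander: a pale jar with a blue lid, 72 mm across and 95 mm tall, standing on the bench beside the mat on its +y side; origin at the centre of its underside.
- padlock: Bystander: a brass padlock standing with its steel shackle up, 50 by 24 mm and 71 mm tall, on the bench beside the mat on its -y side; origin at the centre of its underside.
- screwdriver: Bystander: a screwdriver with a red handle lying on the bench beside the mat on its -y side; origin under its middle.
There are look-alikes about, which are no part of the job. Leave any purple look-alike of the brass_barrel alone.

How it is judged:
By the outcome, as a careful person would: the job done as asked, in the order asked, and still so for the second after the job is handed in, with the robot touching nothing.
It also fails if it takes over 45 s, if anything falls off the work surface, if the arm or the gripper's body presses on something with over 40 N, if the wrist force passes 120 N, or if a joint passes its speed limit or range.

## Working session

There is one attempt and no reset: what is moved stays moved. The work goes in short steps, Python scripts to look and compute and a tool call to move; the robot and the scene stay as the last step left them, time stands still between calls to the robot, and variables do not carry over. Pictures are saved under pics/ and viewed, and the job is handed in when it is done.

Besides the shell and the picture viewer there is one more tool, called after "Request:" as a command line: name --argument value ..., lists and objects as JSON in quotes. move_arm: Moves the arm, as the interface text tells. Its arguments: {"type":"object","properties":{"targets":{"type":"array","items":{"type":"number"}},"squeeze":{"type":"number"}},"required":["targets"]}

```bash
ls; mkdir -p pics; python3 - <<'E'
from workcell import robot
import cv2
print(robot.get_state())
for n in ["scene","top","wrist"]:
    im=robot.get_image(n); cv2.imwrite(f"pics/{n}0.png",im[:,:,::-1])
    print(n,robot.get_calibration(n))
E
```

```text
pics
{'clock': 0.0, 'joints': array([-1.20371286,  0.60008376, -0.00253432,  1.60009086,  0.00180946,
        0.94289646, -0.07980352]), 'qvel': array([ 0.00013211, -0.00144096, -0.00036042,  0.00095049,  0.00081163,
        0.00270174, -0.00025975]), 'tau': array([ 8.21586073e-04, -7.65064430e+01,  1.49768952e+00, -2.52370083e+01,
       -5.23842126e-02,  1.65111391e-02,  1.32852579e-04]), 'tool_pos': array([0.31110863, 0.65434219, 0.21780391]), 'orientation': array([ 2.20049401e-01,  9.75488450e-01, -7.32896256e-04, -8.88623231e-05]), 'force': array([0.98002724, 1.04766657, 0.44912731]), 'ft_torque': array([ 0.0165415 , -0.00382205, -0.01441056]), 'grip_width': 0.09267580509441806}
scene {'fovy': 50.30099233984242, 'cx': 316.0912105502095, 'cy': 244.0726992761549, 'k1': -0.11712328391764625, 'R': array([[-0.05356156,  0.99846346,  0.01420836],
       [ 0.55251435,  0.04148531, -0.83247034],
       [-0.83178065, -0.03673809, -0.55388741]]), 't': array([ 0.00373472, -0.23570369,  1.46775127])}
top {'fovy': 44.850716217409484, 'cx': 322.21799308657484, 'cy': 238.07767689580433, 'k1': -0.13330932198490103, 'R': array([[-0.01242978, -0.9996426 , -0.02366809],
       [-0.99801932,  0.01386243, -0.0613618 ],
       [ 0.06166796,  0.02285849, -0.99783493]]), 't': array([0.02929411, 0.53010068, 1.12093711])}
wrist {'fovy': 61.07738070562991, 'cx': 318.9676629028481, 'cy': 241.3411152210184, 'k1': 0.017039147770481603, 'R': array([[ 4.29614511e-01,  9.03012006e-01, -8.29282280e-04],
       [ 8.67549074e-01, -4.12487580e-01,  2.77871555e-01],
       [ 2.50579282e-01, -1.20097096e-01, -9.60617880e-01]]), 't': array([-0.72299354, -0.03159164,  0.39017687])}
```

View pics/scene0.png

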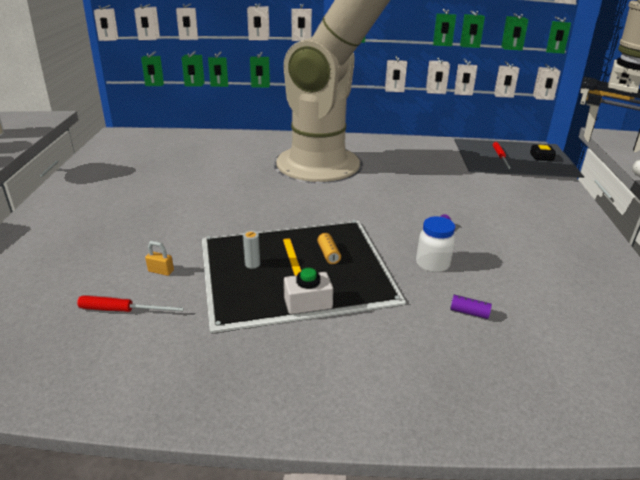

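View pics/top0.png

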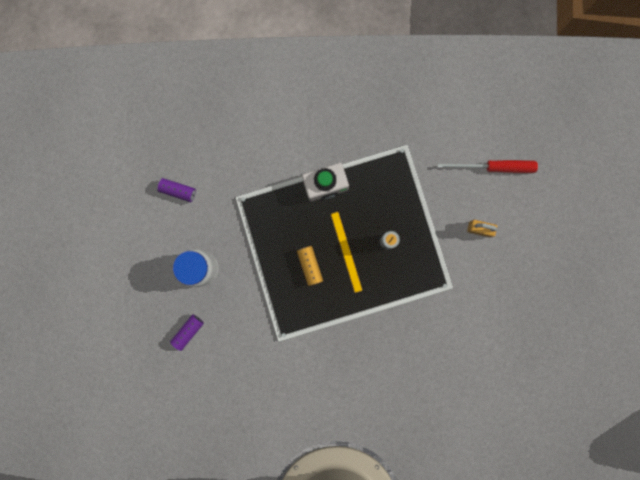

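View pics/wrist0.png

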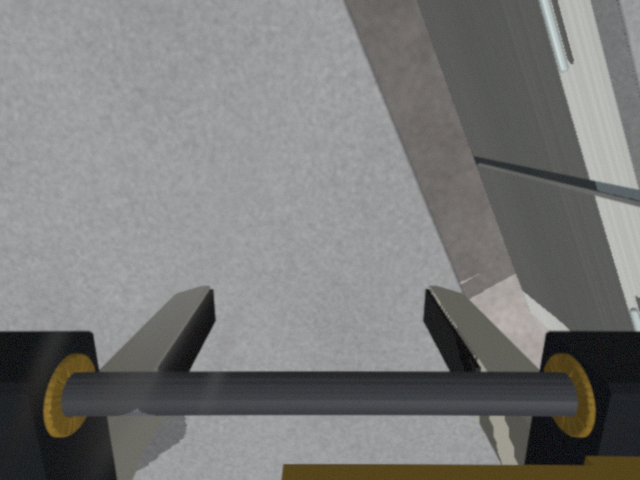

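The top view shows the brass barrel at about (311,266). The line runs from (336,213) to (357,291), the green button is at (325,179) and the steel barrel at (391,240). The purple look-alikes are off the mat. Next I'll measure these.

```bash
cat > h.py <<'E'
import numpy as np, cv2
from workcell import robot
def K(c):
    f=240/np.tan(np.radians(c['fovy'])/2); return f
def ray(c,uv):
    uv=np.atleast_2d(uv).astype(float); f=K(c)
    d=(uv-[c['cx'],c['cy']])/f
    r=np.linalg.norm(d,axis=1,keepdims=True); u=r.copy()
    for _ in range(30): u=r/(1+c['k1']*u**2)
    s=d*np.where(r>0,u/np.maximum(r,1e-12),1)
    D=np.c_[s,np.ones(len(s))]@c['R']
    return -c['R'].T@c['t'], D
def onz(c,uv,z):
    o,D=ray(c,uv); return o+D*((z-o[2])/D[:,2])[:,None]
def tri(c1,p1,c2,p2):
    o1,D1=ray(c1,p1);o2,D2=ray(c2,p2);d1=D1[0]/np.linalg.norm(D1[0]);d2=D2[0]/np.linalg.norm(D2[0])
    A=np.c_[d1,-d2];s=np.linalg.lstsq(A,o2-o1,rcond=None)[0]
    a=o1+d1*s[0];b=o2+d2*s[1];return (a+b)/2,np.linalg.norm(a-b)
def proj(c,X):
    X=np.atleast_2d(X)@c['R'].T+c['t'];s=X[:,:2]/X[:,2:];r2=(s**2).sum(1,keepdims=True)
    return s*(1+c['k1']*r2)*K(c)+[c['cx'],c['cy']]
def yellow(im):
    h=cv2.cvtColor(im,cv2.COLOR_RGB2HSV)
    return cv2.inRange(h,(15,120,90),(35,255,255))
E
cat > m.py <<'E'
from h import *
import sys
o={}
for n in ["top","scene"]:
    im=robot.get_image(n);c=robot.get_calibration(n);cv2.imwrite(f"pics/{n}_{sys.argv[1]}.png",im[:,:,::-1])
    for q in sys.argv[2:]:
        for r in robot.outline_of(n,q)[:3]:
            m=r['region'];ys,xs=np.nonzero(m)
            print(n,q,round(r['confidence'],2),r['bbox'],xs.mean().round(1),ys.mean().round(1), cv2.minAreaRect(np.c_[xs,ys].astype(np.float32)))
            if r['confidence']>.3: o.setdefault((n,q),[]).append(r); np.save(f"pics/{n}_{q}_{sys.argv[1]}.npy",m) if (n,q) in o and len(o[(n,q)])==1 else 0
E
python3 m.py a brass_barrel start_top
python3 - <<'E'
from h import *
im=cv2.imread("pics/top_a.png")
cv2.imwrite("pics/topz.png",cv2.resize(im[130:350,220:460],None,fx=2.5,fy=2.5,interpolation=cv2.INTER_CUBIC))
h=cv2.cvtColor(im,cv2.COLOR_BGR2HSV)
print(h[266,311],h[240,344],h[270,308],h[223,339])
E
```

```text
top brass_barrel 0.96 [170.2, 313.4, 31.8, 36.1] 186.6 332.1 ((186.62945556640625, 332.10479736328125), (15.618922233581543, 38.3810920715332), 38.990997314453125)
top brass_barrel 0.84 [156.4, 178.8, 38.5, 23.7] 176.4 189.7 ((176.75, 189.75), (37.947322845458984, 14.862704277038574), 18.43494987487793)
top brass_barrel 0.57 [295.6, 248.6, 26.2, 40.1] 309.9 266.1 ((309.42742919921875, 266.0232238769531), (37.71599578857422, 17.257923126220703), 72.25532531738281)
top start_top 0.57 [317.7, 171.5, 14.5, 13.8] 324.8 179.0 ((325.0, 179.0), (14.0, 14.0), 90.0)
top start_top 0.29 [235.6, 146.0, 220.0, 196.9] 343.3 242.2 ((342.6512451171875, 241.9840087890625), (153.55197143554688, 183.08119201660156), 72.6459732055664)
scene brass_barrel 0.89 [320.4, 229.9, 18.7, 34.5] 329.3 248.4 ((329.10003662109375, 248.20001220703125), (30.857736587524414, 14.310833930969238), 63.43495178222656)
scene brass_barrel 0.76 [450.1, 294.0, 44.5, 27.8] 470.2 306.5 ((470.176513671875, 306.29412841796875), (41.71612548828125, 17.947635650634766), 14.03624439239502)
scene brass_barrel 0.65 [202.9, 219.6, 202.9, 115.1] 293.8 277.6 ((301.9491882324219, 273.6727294921875), (95.27958679199219, 198.19570922851562), 83.21102905273438)
scene start_top 0.49 [303.3, 266.1, 9.5, 17.5] 308.1 275.2 ((308.5, 275.0), (14.0, 15.0), 90.0)
[ 19 169 199] [ 23 255 192] [ 19 177 164] [ 24 255 227]
```

View pics/topz.png

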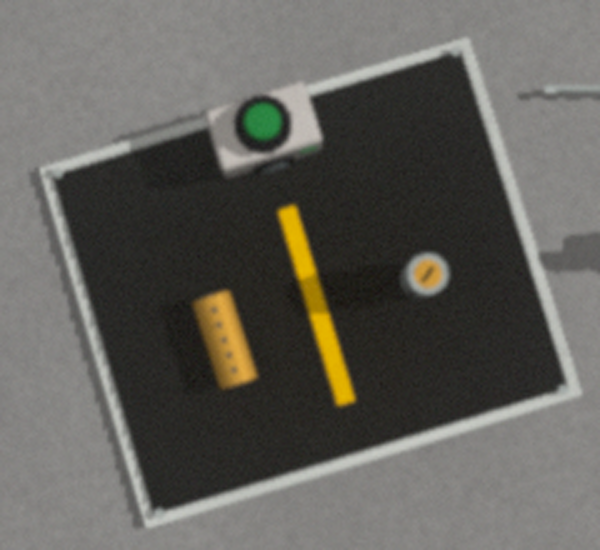

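```bash
cat > fit.py <<'E'
from h import *
def masks(im,roi):
    h=cv2.cvtColor(im,cv2.COLOR_RGB2HSV)
    y=cv2.inRange(h,(10,90,50),(35,255,255))
    z=np.zeros_like(y);x0,y0,x1,y1=roi;z[y0:y1,x0:x1]=y[y0:y1,x0:x1]
    n,l,s,c=cv2.connectedComponentsWithStats(z)
    return l,s,c
def axis(P):
    c=P.mean(0);u,s,v=np.linalg.svd(P-c);d=v[0]
    if d[0]<0:d=-d
    t=(P-c)@d;w=(P-c)@v[1]
    return c,d,t.min(),t.max(),np.percentile(w,98)-np.percentile(w,2)
if __name__=="__main__":
  import sys
  for n,roi in [("top",(280,195,380,310)),("scene",(265,225,350,285))]:
    im=cv2.imread(f"pics/{n}_{sys.argv[1]}.png")[:,:,::-1];c=robot.get_calibration(n)
    l,s,cc=masks(im.copy(),roi)
    for i in range(1,len(s)):
        if s[i][4]<40: continue
        yy,xx=np.nonzero(l==i);p=np.c_[xx,yy]
        print(n,s[i],cc[i].round(1))
        for z in (0.012,0.027):
            P=onz(c,p,z)[:,:2];a=axis(P)
            print('  z',z,a[0].round(4),'ang',np.degrees(np.arctan2(a[1][1],a[1][0])).round(2),np.round(a[2:],4))
E
python3 fit.py a
python3 - <<'E'
from h import *
ct,cs=[robot.get_calibration(x) for x in("top","scene")]
print(tri(ct,(325,179),cs,(308.2,275)))
for n in("top","scene"):
    im=cv2.imread(f"pics/{n}_a.png");h=cv2.cvtColor(im,cv2.COLOR_BGR2HSV);m=cv2.inRange(h,(45,120,50),(80,255,255))
    m[:160]=0;m[300:]=0
    nn,l,s,cc=cv2.connectedComponentsWithStats(m);print(n,[(a,b) for a,b in zip(s.tolist(),cc.round(1).tolist()) if a[4]>30])
im=cv2.imread("pics/scene_a.png");cv2.imwrite("pics/scz.png",cv2.resize(im[200:340,190:410],None,fx=3.5,fy=3.5,interpolation=cv2.INTER_CUBIC))
E
```

```text
top [330 211  33  83 885] [346.1 251.9]
  z 0.012 [ 0.5031 -0.024 ] ang 16.21 [-0.0831  0.0838  0.0198]
  z 0.027 [ 0.5025 -0.0237] ang 16.21 [-0.082   0.0827  0.0195]
top [296 245  28  41 687] [309.8 265.4]
  z 0.012 [0.4775 0.0475] ang 17.68 [-0.0385  0.039   0.0329]
  z 0.027 [0.4773 0.0469] ang 17.68 [-0.038   0.0385  0.0324]
scene [317 232  25  33 457] [327.8 246.7]
  z 0.012 [0.4506 0.0451] ang 13.07 [-0.0585  0.0641  0.0366]
  z 0.027 [0.473  0.0454] ang 13.07 [-0.057   0.0625  0.0357]
scene [282 238  20  39 352] [291.6 255.8]
  z 0.012 [ 0.4895 -0.0285] ang 15.64 [-0.0689  0.071   0.0189]
  z 0.027 [ 0.5108 -0.0263] ang 15.64 [-0.0672  0.0692  0.0184]
(array([0.63729272, 0.01495672, 0.07548173]), np.float64(0.001131614199832481))
top [([0, 0, 640, 480, 307012], [319.5, 239.5]), ([317, 171, 16, 15, 188], [324.6, 178.1])]
scene [([0, 0, 640, 480, 306999], [319.5, 239.5]), ([300, 267, 17, 15, 201], [307.8, 274.1])]
```

View pics/scz.png

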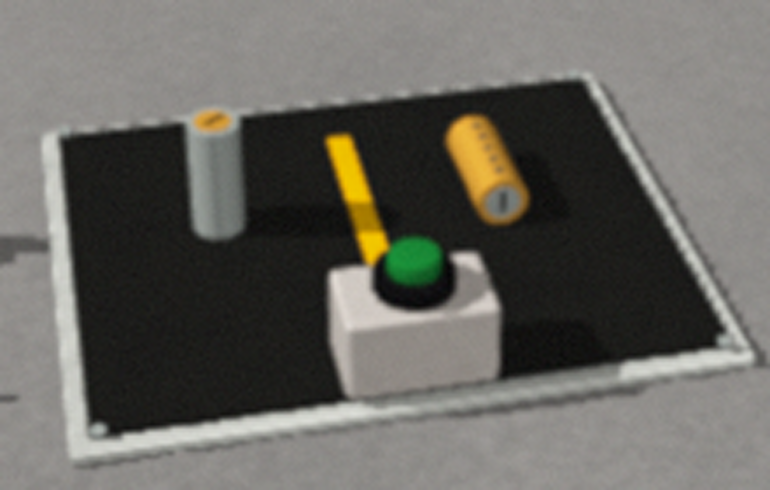

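```bash
python3 - <<'E'
from h import *
from scipy.spatial.transform import Rotation as R
c=robot.get_calibration("wrist");s=robot.get_state()
T=R.from_quat(s['orientation']).as_matrix();o=-c['R'].T@c['t']
print(T.round(3),"cam in tool",T.T@(o-s['tool_pos']),"fwd",T.T@c['R'][2],s['clock'])
ct=robot.get_calibration("top");cs=robot.get_calibration("scene")
a=np.radians(16.1);L=np.array([.5031,-.024]);M=np.array([[np.cos(a),np.sin(a)],[-np.sin(a),np.cos(a)]])
for nm,X in [("tcp",s['tool_pos']),("barrel",[.4773,.0469]),("steel",onz(ct,(391,240),.082)[0]),("jar",onz(ct,(191,268),.095)[0]),("btn",tri(ct,(324.6,178.1),cs,(307.8,274.1))[0])]:
    print(nm,np.round(X,4),"line frame",(M@(np.array(X)[:2]-L)).round(4))
E
```

```text
[[-0.903  0.429 -0.   ]
 [ 0.429  0.903 -0.   ]
 [-0.    -0.    -1.   ]] cam in tool [ 0.07785193 -0.00150027 -0.16503884] fwd [-2.77801892e-01  2.18544159e-04  9.60638361e-01] 0.45
tcp [0.3113 0.6547 0.2185] line frame [0.0039 0.7053]
barrel [0.4773 0.0469] line frame [-0.0051  0.0753]
steel [ 0.5211 -0.1058  0.082 ] line frame [-0.0054 -0.0836]
jar [0.4738 0.2625 0.095 ] line frame [0.0513 0.2834]
btn [0.6386 0.015  0.0784] line frame [ 1.41e-01 -1.00e-04]
```

Request:
move_arm --targets '[40,0,0,0,0,0,0.14,40,0,0,0,0,0,0.14,40,0,0,0,0,0,0.14,40,0,0,0,0,0,0.14,40,0,0,0,0,0,0.14]'

```text
clock: 0.95
tool_pos: [0.3113, 0.6548, 0.2187]
orientation: [0.544, 0.839, 0.0, -0.0]
force: [0.1, -0.8, -0.9]
grip_width: 0.0574
```

Request:
move_arm --targets '[20,-0.02,0,0,0,0,0.14,20,-0.04,0,0,0,0,0,20,-0.045,0,0,0,0,0,20,-0.045,0,0,0,0,0,20,-0.045,0,0,0,0,0]'

```text
clock: 1.45
tool_pos: [0.3693, 0.4671, 0.2187]
orientation: [0.599, 0.801, 0.0, 0.0]
force: [0.6, -0.2, 0.2]
grip_width: 0.0202
```

Request:
move_arm --targets '[20,-0.045,0,0,0,0,0,20,-0.045,0,0,0,0,0,20,-0.045,0,0,0,0,0,20,-0.045,0,0,0,0,0,20,-0.045,0,0,0,0,0]'

```text
clock: 1.95
tool_pos: [0.4332, 0.2513, 0.219]
orientation: [0.599, 0.801, 0.0, 0.0]
force: [1.6, -0.4, -0.6]
grip_width: 0.0186
```

Request:
move_arm --targets '[20,-0.045,0,0,0,0,0,20,-0.045,0,0,0,0,0,20,-0.035,0,0,0,0,0,20,-0.02,0,0,0,0,0,20,0,0,0,0,0,0]'

```text
clock: 2.45
tool_pos: [0.4746, 0.1109, 0.219]
orientation: [0.601, 0.8, 0.0, 0.001]
force: [0.4, -0.1, 0.3]
grip_width: 0.0186
```

```bash
cat > w.py <<'E'
from h import *
import sys
from scipy.spatial.transform import Rotation as R
from fit import axis
a=np.radians(16.1);L=np.array([.5031,-.024]);M=np.array([[np.cos(a),np.sin(a)],[-np.sin(a),np.cos(a)]])
c=robot.get_calibration("wrist");s=robot.get_state();im=robot.get_image("wrist")
T=R.from_quat(s['orientation']).as_matrix()
print(s['clock'],s['tool_pos'].round(4),"line",(M@(s['tool_pos'][:2]-L)).round(4),"tool y ang",np.degrees(np.arctan2(T[1,1],T[0,1])).round(2),s['force'].round(1),s['grip_width'])
cv2.imwrite(f"pics/w_{sys.argv[1]}.png",im[:,:,::-1])
h=cv2.cvtColor(im,cv2.COLOR_RGB2HSV);y=cv2.inRange(h,(10,90,50),(35,255,255))
n,l,st,cc=cv2.connectedComponentsWithStats(y)
for i in range(1,n):
    if st[i][4]<150: continue
    yy,xx=np.nonzero(l==i);print(st[i])
    for z in (.012,.027):
        P=onz(c,np.c_[xx,yy],z)[:,:2];A=axis(P);print("  z",z,A[0].round(4),"line",(M@(A[0]-L)).round(4),"ang",np.degrees(np.arctan2(A[1][1],A[1][0])).round(2),np.round(A[2:],4))
E
python3 w.py 1
```

```text
2.45 [0.4746 0.1109 0.219 ] line [0.0101 0.1375] tool y ang 16.17 [ 0.4 -0.1  0.3] 0.018576605968999637
[ 260  260   81   36 2435]
  z 0.012 [0.4755 0.0413] line [-0.0085  0.0704] ang 14.37 [-0.0403  0.0386  0.0334]
  z 0.027 [0.4745 0.047 ] line [-0.0078  0.0762] ang 14.37 [-0.0387  0.037   0.032 ]
[294 334  51  16 750]
  z 0.012 [ 0.512  -0.0224] line [ 0.0089 -0.0009] ang 16.25 [-0.0257  0.0258  0.0161]
  z 0.027 [ 0.5095 -0.0141] line [0.0089 0.0077] ang 16.25 [-0.0246  0.0247  0.0155]
[257 352  15  85 811]
  z 0.012 [ 0.4722 -0.1006] line [-0.0509 -0.0651] ang -77.6 [-0.0528  0.0516  0.0134]
  z 0.027 [ 0.4714 -0.0891] line [-0.0485 -0.0538] ang -77.6 [-0.0507  0.0495  0.0129]
[367 353  15  84 803]
  z 0.012 [ 0.5877 -0.0676] line [ 0.0691 -0.0654] ang -70.1 [-0.0521  0.0513  0.0135]
  z 0.027 [ 0.5822 -0.0575] line [ 0.0667 -0.0541] ang -70.1 [-0.05    0.0492  0.0129]
[  52  454  502   26 9592]
  z 0.012 [ 0.5688 -0.1726] line [ 0.0219 -0.161 ] ang 17.03 [-0.314   0.2518  0.0322]
  z 0.027 [ 0.5641 -0.1582] line [ 0.0214 -0.1458] ang 17.03 [-0.3013  0.2416  0.0309]
```

View pics/w_1.png

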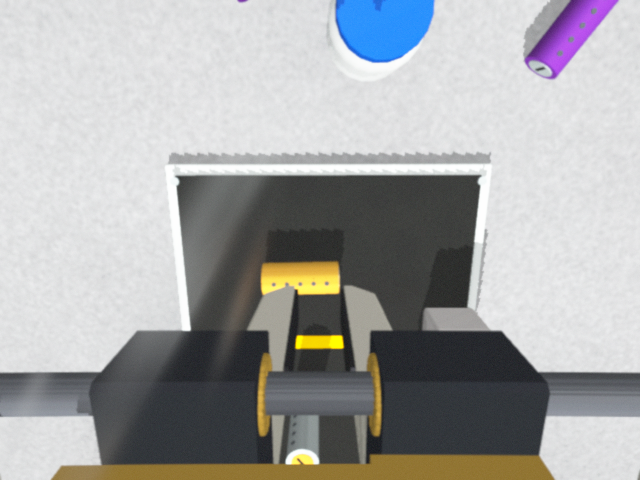

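Request:
move_arm --targets '[20,0,-0.004,0.03,0,0,0,20,0,-0.004,0.04,0,0,0,20,0,-0.004,0.04,0,0,0,20,0,-0.004,0.04,0,0,0,20,0,0,0.02,0,0,0]'

```text
clock: 3.0
tool_pos: [0.4567, 0.1106, 0.0461]
orientation: [0.598, 0.802, -0.001, -0.001]
force: [-0.7, 0.6, 0.6]
grip_width: 0.0188
```

Request:
move_arm --targets '[20,0,0,0.012,0,0,0,20,0,0,0.005,0,0,0,20,-0.005,0,0,0,0,0,20,-0.005,0,0,0,0,0,20,0,0,0,0,0,0]'

```text
clock: 3.5
tool_pos: [0.462, 0.0992, 0.0324]
orientation: [0.599, 0.801, 0.001, 0.001]
force: [-0.6, -0.2, 0.1]
grip_width: 0.0184
```

```bash
python3 w.py 2; python3 - <<'E'
from h import *
for n,r in (("top",(130,350,220,460)),("scene",(200,340,190,410))):
    im=robot.get_image(n)[:,:,::-1];cv2.imwrite(f"pics/{n}_b.png",im)
    cv2.imwrite(f"pics/{n}_bz.png",cv2.resize(im[r[0]:r[1],r[2]:r[3]],None,fx=2.5,fy=2.5,interpolation=cv2.INTER_CUBIC))
E
```

```text
3.5 [0.462  0.0992 0.0324] line [-0.0053  0.1298] tool y ang 16.4 [-0.6 -0.2  0.1] 0.01841379165914367
[257 353  15  84 812]
  z 0.012 [0.4497 0.0304] line [-0.0363  0.0671] ang -77.41 [-0.0259  0.0257  0.0067]
  z 0.027 [0.4488 0.0419] line [-0.0339  0.0784] ang -77.41 [-0.0238  0.0236  0.0062]
[367 352  15  85 805]
  z 0.012 [0.5071 0.0471] line [0.0236 0.0672] ang -69.89 [-0.0265  0.0256  0.0067]
  z 0.027 [0.5016 0.0573] line [0.0211 0.0785] ang -69.89 [-0.0243  0.0235  0.0062]
[293 368  53   4 173]
  z 0.012 [0.4749 0.0543] line [-0.0054  0.083 ] ang 17.21 [-0.0146  0.0125  0.0019]
  z 0.027 [0.472  0.0638] line [-0.0056  0.093 ] ang 17.21 [-0.0134  0.0115  0.0017]
[ 282  414   75   23 1495]
  z 0.012 [0.4836 0.021 ] line [-0.0063  0.0487] ang 17.2 [-0.0204  0.0202  0.0139]
  z 0.027 [0.4799 0.0333] line [-0.0064  0.0614] ang 17.2 [-0.0187  0.0186  0.0128]
[  52  454  503   26 9459]
  z 0.012 [ 0.4983 -0.0052] line [0.0006 0.0194] ang 17.23 [-0.1567  0.1257  0.016 ]
  z 0.027 [0.4935 0.0092] line [-0.      0.0345] ang 17.23 [-0.1441  0.1155  0.0147]
```

View pics/w_2.png

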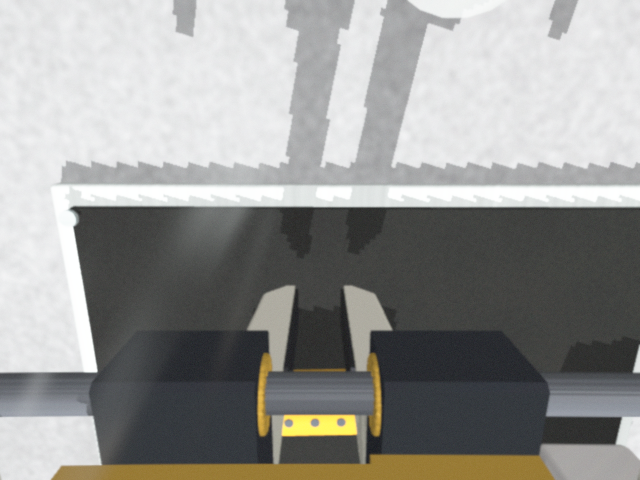

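View pics/scene_bz.png

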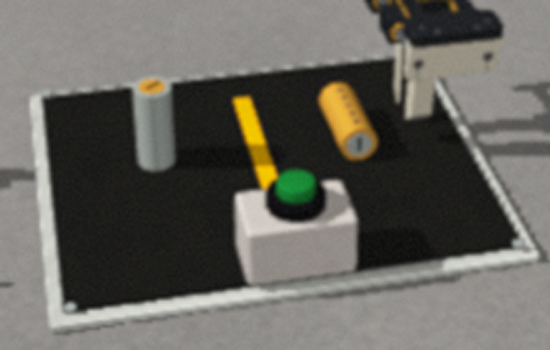

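Request:
move_arm --targets '[20,-0.006,0,0,0,0,0,20,-0.006,0,0,0,0,0,20,-0.006,0,0,0,0,0,20,-0.005,0,0,0,0,0,20,-0.004,0,0,0,0,0]'

```text
clock: 4.15
tool_pos: [0.4692, 0.0731, 0.0316]
orientation: [0.599, 0.801, -0.0, 0.0]
force: [-0.7, -0.1, -0.2]
grip_width: 0.0185
```

Request:
move_arm --targets '[20,-0.003,0,0,0,0,0,20,-0.003,0,0,0,0,0,20,-0.003,0,0,0,0,0,20,-0.003,0,0,0,0,0,20,-0.003,0,0,0,0,0]'

```text
clock: 4.65
tool_pos: [0.4733, 0.0593, 0.0317]
orientation: [0.599, 0.801, 0.0, 0.0]
force: [-0.7, 0.9, 0.8]
grip_width: 0.0186
```

Request:
move_arm --targets '[20,-0.003,0,0,0,0,0,20,-0.003,0,0,0,0,0,20,-0.003,0,0,0,0,0,20,-0.003,0,0,0,0,0,20,-0.003,0,0,0,0,0]'

```text
clock: 5.15
tool_pos: [0.4775, 0.0448, 0.0316]
orientation: [0.599, 0.801, -0.0, 0.0]
force: [-1.3, 0.9, -0.5]
grip_width: 0.0185
```

```bash
cat > v.py <<'E'
from h import *
import sys
exec(open('w.py').read().split("c=robot")[0])
s=robot.get_state();print(s['clock'],s['tool_pos'].round(4),"line",(M@(s['tool_pos'][:2]-L)).round(4),s['force'].round(1))
for n,r in (("top",(130,350,220,460)),("scene",(200,340,190,410))):
    im=robot.get_image(n)[:,:,::-1];cv2.imwrite(f"pics/{n}_{sys.argv[1]}.png",im)
    cv2.imwrite(f"pics/{n}_{sys.argv[1]}z.png",cv2.resize(im[r[0]:r[1],r[2]:r[3]],None,fx=2.5,fy=2.5,interpolation=cv2.INTER_CUBIC))
E
python3 v.py c; python3 fit.py c
```

```text
5.15 [0.4775 0.0448 0.0316] line [-0.0055  0.0732] [-1.3  0.9 -0.5]
top [330 211  33  83 942] [345.4 252.1]
  z 0.012 [ 0.5027 -0.0227] ang 15.93 [-0.0827  0.0838  0.0317]
  z 0.027 [ 0.5022 -0.0225] ang 15.93 [-0.0816  0.0827  0.0313]
scene [304 234  25  33 449] [315.1 248.5]
  z 0.012 [0.4593 0.0184] ang 14.17 [-0.0572  0.0641  0.0357]
  z 0.027 [0.4814 0.0195] ang 14.17 [-0.0558  0.0625  0.0348]
scene [282 237  20  40 355] [291.6 255.7]
  z 0.012 [ 0.4891 -0.0286] ang 15.57 [-0.0704  0.0713  0.0189]
  z 0.027 [ 0.5105 -0.0264] ang 15.57 [-0.0686  0.0695  0.0185]
```

View pics/scene_cz.png

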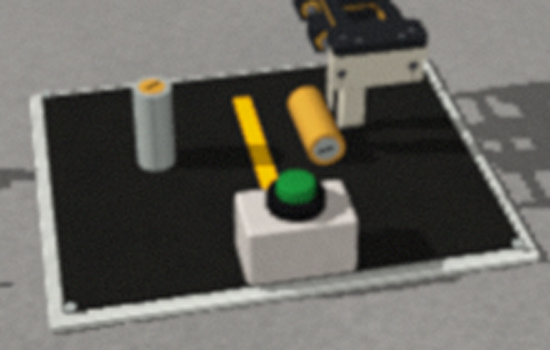

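View pics/top_cz.png

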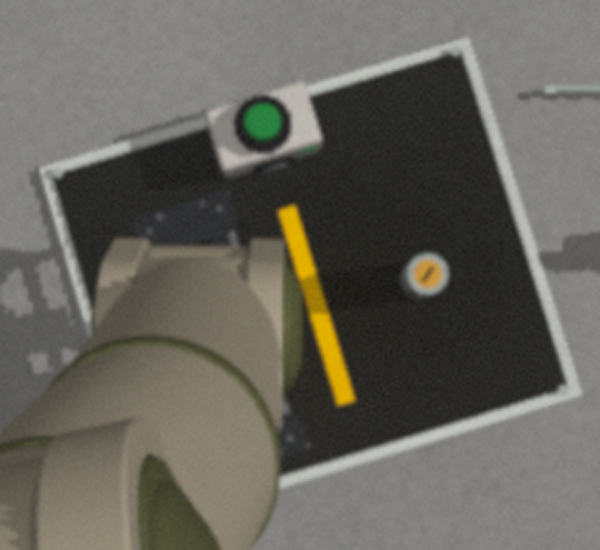

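Request:
move_arm --targets '[20,-0.003,0,0,0,0,0,20,-0.003,0,0,0,0,0,20,-0.003,0,0,0,0,0,20,-0.003,0,0,0,0,0,20,-0.003,0,0,0,0,0]'

```text
clock: 5.75
tool_pos: [0.4818, 0.0304, 0.0317]
orientation: [0.599, 0.801, 0.0, 0.0]
force: [-0.5, 0.1, 1.5]
grip_width: 0.0186
```

Request:
move_arm --targets '[20,-0.003,0,0,0,0,0,20,-0.003,0,0,0,0,0,20,-0.003,0,0,0,0,0,20,-0.002,0,0,0,0,0,20,-0.002,0,0,0,0,0]'

```text
clock: 6.25
tool_pos: [0.4854, 0.018, 0.0316]
orientation: [0.599, 0.801, -0.0, -0.0]
force: [-0.7, 1.1, 1.7]
grip_width: 0.0186
```

Request:
move_arm --targets '[20,-0.002,0,0,0,0,0,20,-0.002,0,0,0,0,0,20,-0.002,0,0,0,0,0,20,-0.002,0,0,0,0,0,20,0,0,0,0,0,0]'

```text
clock: 6.75
tool_pos: [0.4878, 0.0101, 0.0316]
orientation: [0.599, 0.801, -0.0, 0.0]
force: [0.1, 0.2, -0.4]
grip_width: 0.0185
```

```bash
python3 v.py d; python3 fit.py d
```

```text
6.75 [0.4878 0.0101 0.0316] line [-0.0052  0.037 ] [ 0.1  0.2 -0.4]
top [333 211   9  11  79] [336.8 216.3]
  z 0.012 [ 0.5732 -0.0069] ang 14.33 [-0.0105  0.0111  0.0143]
  z 0.027 [ 0.5717 -0.0068] ang 14.33 [-0.0104  0.011   0.0141]
scene [282 236  30  41 657] [295.7 252.9]
  z 0.012 [ 0.4783 -0.0209] ang 11.39 [-0.0644  0.0804  0.0451]
  z 0.027 [ 0.4999 -0.0189] ang 11.39 [-0.0628  0.0784  0.0439]
```

View pics/scene_dz.png

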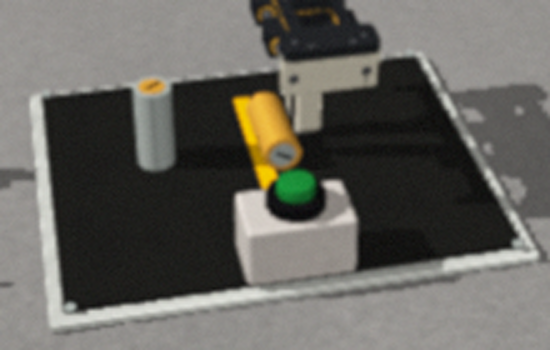

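View pics/top_dz.png

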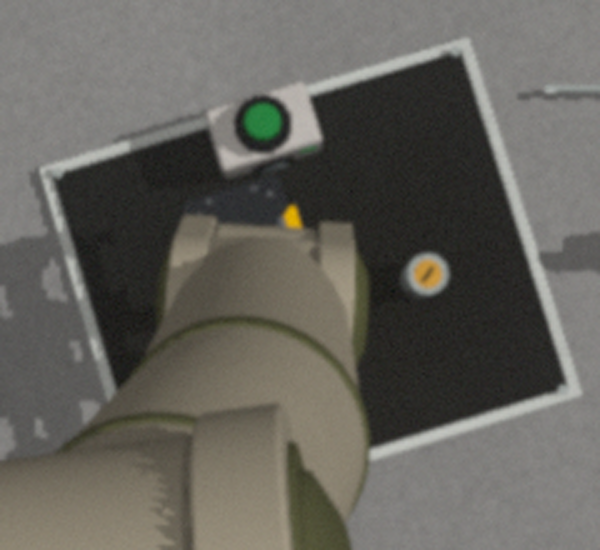

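```bash
cat > ef.py <<'E'
from h import *
import sys
exec(open('w.py').read().split("c=robot")[0])
c=robot.get_calibration("scene")
for a in sys.argv[1:]:
    im=cv2.imread(f"pics/scene_{a}.png");h=cv2.cvtColor(im,cv2.COLOR_BGR2HSV)
    # brass only: hue<22ish vs line 23+
    y=cv2.inRange(h,(10,70,50),(21,220,255));z=np.zeros_like(y);z[225:275,285:350]=y[225:275,285:350]
    n,l,s,cc=cv2.connectedComponentsWithStats(z);i=1+s[1:,4].argmax()
    print(a,s[i],"brass mask centroid y:",[(M@(onz(c,cc[i],.027)[0,:2]-L)).round(4)])
    im2=cv2.resize(im[220:285,275:345],None,fx=8,fy=8,interpolation=cv2.INTER_CUBIC)
    cv2.imwrite(f"pics/ef_{a}.png",im2)
for nm,p in (("a",(333.7,257.7)),("c",(320.4,260)),("d",(303.6,262))):
    print(nm,(M@(onz(c,p,.027)[0,:2]-L)).round(4))
E
python3 ef.py a c d
```

```text
a [317 232  25  33 463] brass mask centroid y: [array([-0.0085,  0.0751])]
c [304 234  25  33 464] brass mask centroid y: [array([-0.0071,  0.048 ])]
d [285 236  27  33 415] brass mask centroid y: [array([-0.0089,  0.0134])]
a [0.0318 0.0769]
c [0.034 0.049]
d [0.0338 0.0148]
```

```bash
python3 w.py d >/dev/null; python3 -c "
import cv2,numpy as np
cv2.imwrite('pics/cmp.png',np.hstack([cv2.resize(cv2.imread('pics/ef_d.png'),(400,371)),cv2.resize(cv2.imread('pics/w_d.png'),(400,371))]))"
```

```text
(no output)
```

View pics/cmp.png

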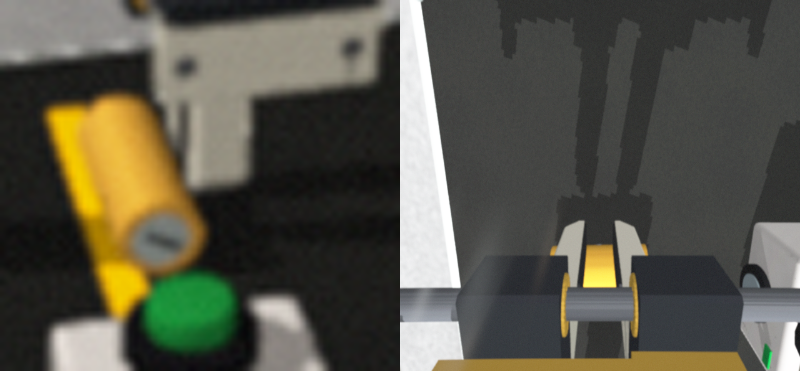

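Request:
move_arm --targets '[20,-0.002,0,0,0,0,0,20,-0.002,0,0,0,0,0,20,-0.002,0,0,0,0,0,20,-0.002,0,0,0,0,0,20,-0.002,0,0,0,0,0]'

```text
clock: 7.4
tool_pos: [0.4906, 0.0007, 0.0317]
orientation: [0.599, 0.801, 0.0, 0.0]
force: [0.8, 0.9, 1.8]
grip_width: 0.0185
```

Request:
move_arm --targets '[20,-0.0015,0,0,0,0,0,20,-0.001,0,0,0,0,0,20,0,0,0,0,0,0,20,0,0,0,0,0,0,20,0,0,0,0,0,0]'

```text
clock: 7.9
tool_pos: [0.4912, -0.0014, 0.0316]
orientation: [0.599, 0.801, -0.0, 0.0]
force: [0.1, 0.7, 0.1]
grip_width: 0.0188
```

```bash
python3 v.py e; python3 ef.py e
```

```text
7.9 [ 0.4912 -0.0014  0.0316] line [-0.0052  0.025 ] [0.1 0.7 0.1]
e [285 236  21  39 430] brass mask centroid y: [array([-0.0045,  0.0015])]
a [0.0318 0.0769]
c [0.034 0.049]
d [0.0338 0.0148]
```

View pics/ef_e.png

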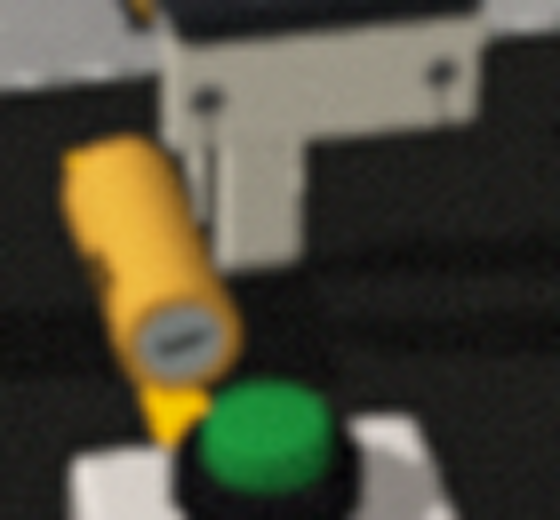

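Request:
move_arm --targets '[20,0.005,0,0,0,0,0,20,0.015,0,-0.005,0,0,0,20,0,0,-0.03,0,0,0,20,0,0,-0.045,0,0,0,60,0,0,-0.045,0,0,0]'

```text
clock: 8.5
tool_pos: [0.4847, 0.0182, 0.1576]
orientation: [0.598, 0.801, -0.001, -0.001]
force: [0.7, 0.1, 0.5]
grip_width: 0.023
```

Request:
move_arm --targets '[100,-0.015,0,-0.04,0,0,0,100,-0.03,0,-0.02,0,0,0,100,-0.01,0,0,0,0,0,100,0,0,0,0,0,0,100,0,0,0,0,0,0]'

```text
clock: 9.0
tool_pos: [0.5001, -0.0341, 0.2153]
orientation: [0.599, 0.801, -0.001, -0.001]
force: [-0.5, 0.7, -0.4]
grip_width: 0.0623
```

```bash
python3 w.py f
```

```text
9.0 [ 0.5001 -0.0341  0.2153] line [-0.0057 -0.0089] tool y ang 16.46 [-0.5  0.7 -0.4] 0.062304116673225614
[ 236  180  178   43 4760]
  z 0.012 [ 0.4994 -0.0269] line [-0.0044 -0.0018] ang 16.17 [-0.0796  0.0832  0.031 ]
  z 0.027 [ 0.4985 -0.0243] line [-0.0045  0.001 ] ang 16.17 [-0.0763  0.0798  0.0297]
[308 308  24  23 435]
  z 0.012 [ 0.5301 -0.1406] line [-0.0064 -0.1195] ang -74.06 [-0.0124  0.0117  0.021 ]
  z 0.027 [ 0.528  -0.1333] line [-0.0064 -0.1119] ang -74.06 [-0.0119  0.0112  0.0202]
[ 470  353   37   85 1572]
  z 0.012 [ 0.7283 -0.1737] line [ 0.1749 -0.2063] ang -60.37 [-0.0539  0.0532  0.0297]
  z 0.027 [ 0.7181 -0.165 ] line [ 0.1675 -0.1951] ang -60.37 [-0.0517  0.0511  0.0285]
[ 133  355   36   83 1454]
  z 0.012 [ 0.3809 -0.2795] line [-0.1883 -0.2116] ang -86.38 [-0.0542  0.0503  0.0293]
  z 0.027 [ 0.3848 -0.2665] line [-0.1809 -0.2002] ang -86.38 [-0.052   0.0482  0.0281]
[ 186  417  454   63 9487]
  z 0.012 [ 0.6876 -0.2805] line [ 0.1061 -0.2976] ang 15.97 [-0.2612  0.2433  0.0675]
  z 0.027 [ 0.679  -0.2675] line [ 0.1015 -0.2827] ang 15.97 [-0.2505  0.2334  0.0647]
```

View pics/w_f.png

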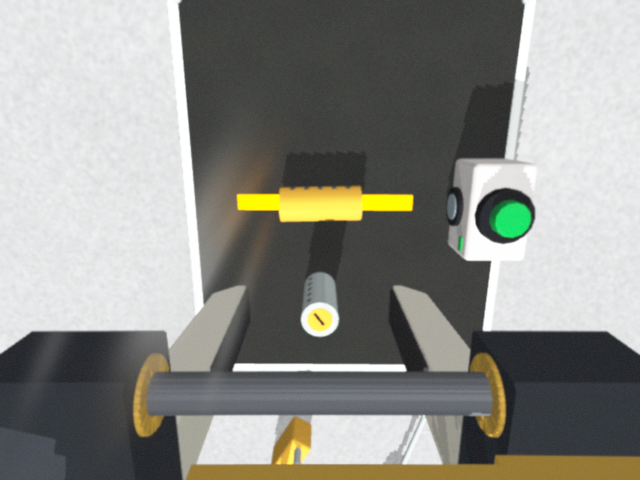

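```bash
cat > g.py <<'E'
from h import *
import sys
exec(open('w.py').read().split("c=robot")[0])
def meas(im,c,cb,cl1,cl2):
    h=cv2.cvtColor(im,cv2.COLOR_RGB2HSV);y=cv2.inRange(h,(8,80,45),(40,255,255))
    n,l,st,cc=cv2.connectedComponentsWithStats(y);i=l[cb[2],(cb[0]+cb[1])//2];m=l==i
    def edges(a,b):
        r=[(k,np.nonzero(m[:,k])[0].min()-.5,np.nonzero(m[:,k])[0].max()+.5) for k in range(a,b)]
        return np.array(r)
    E=np.vstack([edges(*cl1),edges(*cl2)])
    P=onz(c,np.c_[E[:,0],E[:,1:].mean(1)],.012)[:,:2]
    q=np.array([M@(p-L) for p in P]);fl=np.polyfit(q[:,0],q[:,1],1)
    print("line y(x)=",fl[1].round(4),"slope deg",np.degrees(fl[0]).round(2))
    B=edges(cb[0],cb[1])
    # tangent-plane bisector: use rays; in cross-section plane (line y,z): camera position & angles
    o,D1=ray(c,B[:,:2]);_,D2=ray(c,B[:,[0,2]])
    oy=(M@(o[:2]-L))[1];oz=o[2]
    t1=np.arctan2(D1[:,:2]@M[1],-D1[:,2]);t2=np.arctan2(D2[:,:2]@M[1],-D2[:,2]);t=(t1+t2)/2
    yc=oy+np.tan(t)*(oz-.027);dist=(oz-.027)/np.cos(t);rad=dist*np.sin(abs(t1-t2)/2)
    X=onz(c,np.c_[B[:,0],B[:,1:].mean(1)],.027)[:,:2];x=np.array([(M@(p-L))[0] for p in X])
    fb=np.polyfit(x,yc,1)
    print("barrel x range",x.min().round(4),x.max().round(4),"y at mid",np.median(yc).round(4),"slope deg",np.degrees(fb[0]).round(2),"radius",np.median(rad).round(4))
    xm=(x.min()+x.max())/2
    print("barrel minus line at x:",[(xx,round(np.polyval(fb,xx)-np.polyval(fl,xx),4)) for xx in (x.min().round(3),xm.round(3),x.max().round(3))])
E
python3 - <<'E'
from g import *
c=robot.get_calibration("wrist");im=cv2.imread("pics/w_f.png")[:,:,::-1].copy()
meas(im,c,(284,358,203),(242,274),(366,408))
E
```

```text
line y(x)= 0.0017 slope deg -2.09
barrel x range -0.0384 0.0258 y at mid 0.0006 slope deg 1.4 radius 0.0158
barrel minus line at x: [(np.float64(-0.038), np.float64(-0.0034)), (np.float64(-0.006), np.float64(-0.0014)), (np.float64(0.026), np.float64(0.0005))]
```

```bash
python3 - <<'E'
from g import *
im=cv2.imread("pics/w_f.png");h=cv2.cvtColor(im,cv2.COLOR_BGR2HSV);y=cv2.inRange(h,(8,80,45),(40,255,255))
for k in list(range(240,278,4))+list(range(284,360,8))+list(range(366,412,4)):
    r=np.nonzero(y[150:240,k])[0]+150; print(k,r.min(),r.max(),len(r),end=' | ')
cv2.imwrite("pics/fz.png",cv2.resize(im[170:240,225:425],None,fx=4,fy=4,interpolation=cv2.INTER_NEAREST))
c=robot.get_calibration("wrist")
print([ (M@(onz(c,p,.012)[0,:2]-L)).round(4) for p in ((240,202),(270,202),(370,203),(410,203))])
E
```

```text
240 192 214 22 | 244 186 214 26 | 248 181 211 31 | 252 174 210 37 | 256 170 210 36 | 260 172 210 27 | 264 193 210 18 | 268 193 210 18 | 272 193 210 18 | 276 193 210 18 | 284 186 222 37 | 292 189 222 34 | 300 186 221 36 | 308 186 221 36 | 316 186 221 36 | 324 186 221 36 | 332 188 221 34 | 340 185 221 37 | 348 188 221 34 | 356 185 221 37 | 366 193 211 19 | 370 193 211 19 | 374 193 211 19 | 378 193 211 19 | 382 193 211 19 | 386 193 211 19 | 390 194 211 18 | 394 193 211 19 | 398 193 211 19 | 402 193 211 19 | 406 193 211 19 | 410 193 211 19 | [array([-0.08  , -0.0012]), array([-0.0525, -0.001 ]), array([ 0.0391, -0.0013]), array([ 0.0757, -0.0011])]
```

View pics/fz.png

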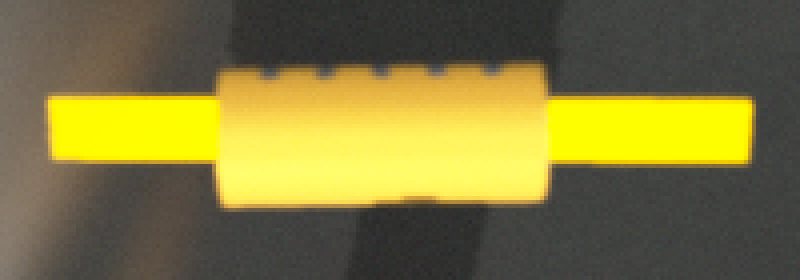

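```bash
sed -i 's/(8,80,45),(40,255,255))/(8,105,100),(40,255,255))/' g.py; python3 - <<'E'
from g import *
c=robot.get_calibration("wrist");im=cv2.imread("pics/w_f.png")[:,:,::-1].copy()
meas(im,c,(284,358,203),(262,276),(366,408))
meas(im,c,(284,358,203),(242,276),(366,408))
E
```

```text
line y(x)= -0.0006 slope deg -0.02
barrel x range -0.0384 0.0258 y at mid 0.0004 slope deg 1.54 radius 0.0153
barrel minus line at x: [(np.float64(-0.038), np.float64(0.0002)), (np.float64(-0.006), np.float64(0.001)), (np.float64(0.026), np.float64(0.0019))]
line y(x)= -0.0006 slope deg 0.02
barrel x range -0.0384 0.0258 y at mid 0.0004 slope deg 1.54 radius 0.0153
barrel minus line at x: [(np.float64(-0.038), np.float64(0.0002)), (np.float64(-0.006), np.float64(0.0011)), (np.float64(0.026), np.float64(0.0019))]
```

```bash
python3 - <<'E'
from g import *
c=robot.get_calibration("wrist");im=cv2.imread("pics/w_f.png")
h=cv2.cvtColor(im,cv2.COLOR_BGR2HSV);m=cv2.inRange(h,(45,120,60),(85,255,255));m[:,:480]=0
n,l,s,cc=cv2.connectedComponentsWithStats(m);i=1+s[1:,4].argmax();print(s[i],cc[i])
ct=robot.get_calibration("top");cs=robot.get_calibration("scene")
for a in (tri(c,cc[i],ct,(324.6,178.1)),tri(c,cc[i],cs,(307.8,274.1)),tri(ct,(324.6,178.1),cs,(307.8,274.1))):
    print(a[0].round(4),a[1].round(4),(M@(a[0][:2]-L)).round(4))
E
```

```text
[ 489  199   43   40 1295] [510.17451737 218.5042471 ]
[0.6397 0.0142 0.0698] 0.0021 [ 0.1418 -0.0012]
[0.6359 0.0142 0.0764] 0.001 [ 1.382e-01 -1.000e-04]
[0.6386 0.015  0.0784] 0.0002 [ 1.41e-01 -1.00e-04]
```

Request:
move_arm --targets '[0,0,0.02,0,0,0,0,0,0,0.035,0,0,0,0,0,0.005,0.04,0,0,0,0,0,0.004,0.035,0,0,0,0,0,0,0.015,0,0,0,0]'

```text
clock: 9.55
tool_pos: [0.6394, 0.0185, 0.2145]
orientation: [0.597, 0.802, -0.0, -0.001]
force: [0.3, -0.2, 0.1]
grip_width: 0.035
```

```bash
python3 w.py g | head -1; python3 - <<'E'
from g import *
c=robot.get_calibration("wrist");im=cv2.imread("pics/w_g.png")
h=cv2.cvtColor(im,cv2.COLOR_BGR2HSV);m=cv2.inRange(h,(45,120,60),(85,255,255))
n,l,s,cc=cv2.connectedComponentsWithStats(m)
ct=robot.get_calibration("top")
for i in range(1,n):
    if s[i,4]>100:
        print(s[i],cc[i]); 
        for z in (.074,.078): print((M@(onz(c,cc[i],z)[0,:2]-L)).round(4))
E
```

```text
9.55 [0.6394 0.0185 0.2145] line [0.1427 0.003 ] tool y ang 16.66 [ 0.3 -0.2  0.1] 0.03500840947493281
[ 296  214   38   38 1133] [314.16593116 232.73786408]
[ 0.1385 -0.0019]
[ 0.1386 -0.0008]
```

View pics/w_g.png

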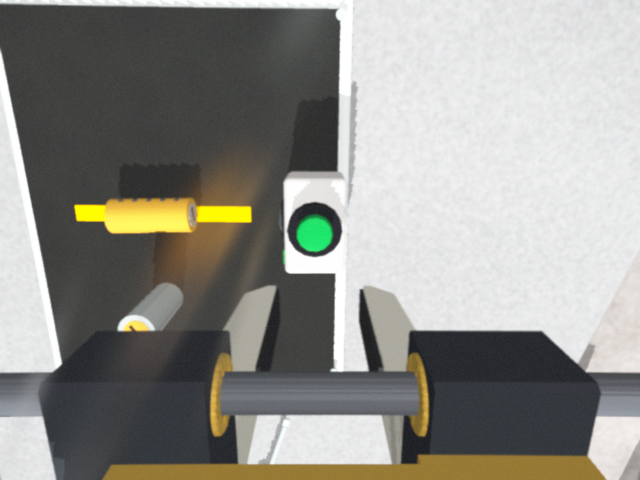

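Request:
move_arm --targets '[0,-0.0035,-0.0035,0.02,0,0,0,0,0,0,0.035,0,0,0,0,0,0,0.035,0,0,0,0,0,0,0.025,0,0,0,0,0,0,0.01,0,0,0]'

```text
clock: 10.1
tool_pos: [0.6325, 0.0111, 0.0881]
orientation: [0.598, 0.801, -0.002, -0.002]
force: [-0.1, 0.2, 1.4]
grip_width: 0.0003
```

Request:
move_arm --targets '[0,0,0,0.003,0,0,0,0,0,0,0,0,0,0,0,0,0,0,0,0,0,0,0,0,0,0,0,0,0,0,0,0,0,0,0]'

```text
clock: 10.6
tool_pos: [0.6358, 0.0104, 0.0896]
orientation: [0.599, 0.801, 0.001, 0.001]
force: [-0.3, 0.1, 0.1]
grip_width: 0.0002
```

```bash
python3 v.py h; python3 - <<'E'
import cv2
im=cv2.imread("pics/scene_h.png");cv2.imwrite("pics/hz.png",cv2.resize(im[220:325,245:375],None,fx=5,fy=5,interpolation=cv2.INTER_CUBIC))
E
```

```text
10.6 [0.6358 0.0104 0.0896] line [ 0.137  -0.0037] [-0.3  0.1  0.1]
```

View pics/hz.png

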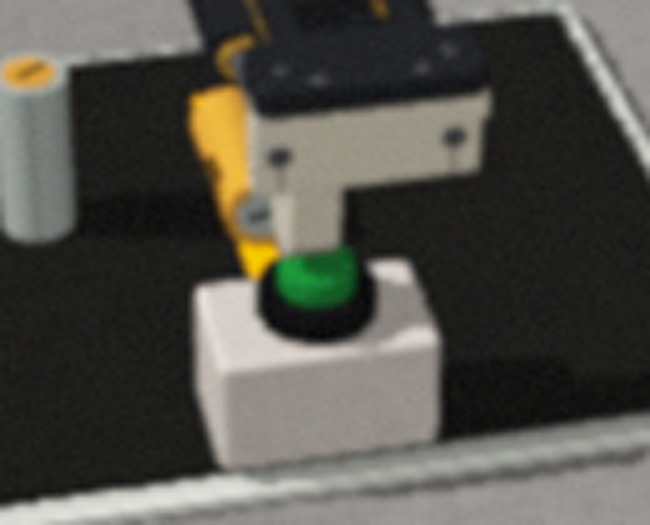

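Request:
move_arm --targets '[0,0.003,0.002,0.003,0,0,0,0,0,0,0.003,0,0,0,0,0,0,0.003,0,0,0,0,0,0,0.002,0,0,0,0,0,0,0,0,0,0]'

```text
clock: 11.2
tool_pos: [0.6368, 0.0145, 0.0783]
orientation: [0.599, 0.801, 0.001, 0.0]
force: [-1.1, 2.8, 9.5]
grip_width: 0.0004
```

Request:
move_arm --targets '[0,0,0,0.001,0,0,0,0,0,0,0.001,0,0,0,0,0,0,0.001,0,0,0,0,0,0,0.001,0,0,0,0,0,0,0,0,0,0]'

```text
clock: 11.7
tool_pos: [0.637, 0.0145, 0.0777]
orientation: [0.599, 0.801, 0.001, 0.0]
force: [-11.1, 4.0, 44.0]
grip_width: 0.0003
```

```bash
python3 v.py i; python3 w.py i|head -1; python3 - <<'E'
import cv2,numpy as np
im=cv2.imread("pics/scene_i.png");a=cv2.resize(im[225:325,265:345],(480,600),interpolation=cv2.INTER_CUBIC)
b=cv2.imread("pics/scene_h.png");b=cv2.resize(b[225:325,265:345],(480,600),interpolation=cv2.INTER_CUBIC)
cv2.imwrite("pics/iz.png",cv2.resize(np.hstack([b,a]),(768,480)))
E
```

```text
11.7 [0.637  0.0145 0.0777] line [ 0.1393 -0.0002] [-11.1   4.   44. ]
11.8 [0.637  0.0144 0.0777] line [ 0.1393 -0.0002] tool y ang 16.45 [-10.5   2.7  43.4] 0.0002579852555949047
```

View pics/iz.png

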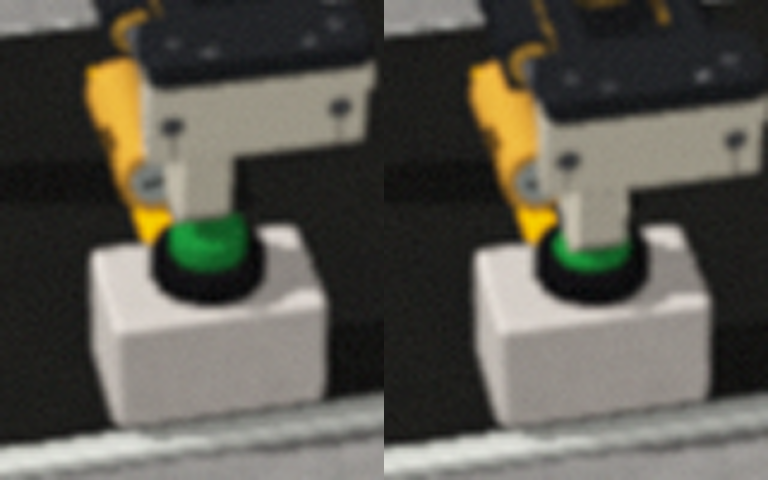

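View pics/w_i.png

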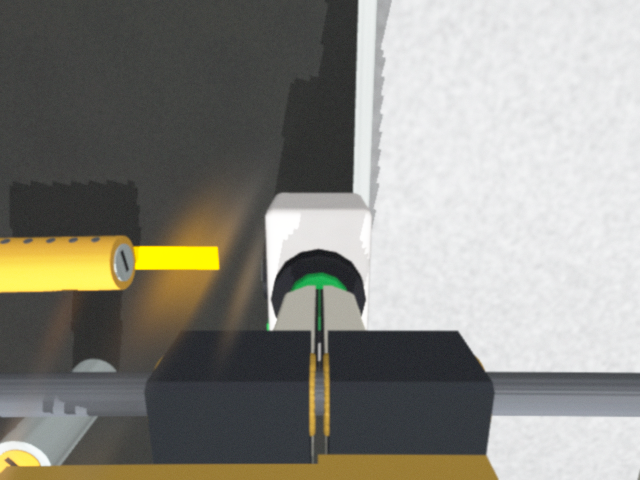

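Request:
move_arm --targets '[0,0,0,-0.001,0,0,0,0,0,0,-0.001,0,0,0,0,0,0,-0.001,0,0,0,0,0,0,-0.002,0,0,0,0,0,0,0,0,0,0]'

```text
clock: 12.35
tool_pos: [0.6368, 0.0144, 0.0792]
orientation: [0.599, 0.801, 0.001, 0.0]
force: [-0.7, 3.2, 4.8]
grip_width: 0.0001
```

Request:
move_arm --targets '[0,0,0,-0.001,0,0,0,0,0,0,-0.001,0,0,0,0,0,0,0,0,0,0,0,0,0,0,0,0,0,0,0,0,0,0,0,0]'

```text
clock: 12.85
tool_pos: [0.6365, 0.0137, 0.0806]
orientation: [0.599, 0.801, 0.0, 0.0]
force: [1.7, 2.1, 4.1]
grip_width: 0.0008
```

Request:
move_arm --targets '[0,0,0,-0.001,0,0,0,0,0,0,-0.001,0,0,0,0,0,0,-0.001,0,0,0,0,0,0,0,0,0,0,0,0,0,0,0,0,0]'

```text
clock: 13.35
tool_pos: [0.6362, 0.0134, 0.0836]
orientation: [0.599, 0.801, -0.0, 0.0]
force: [0.6, -0.2, 2.5]
grip_width: 0.0004
```

Request:
move_arm --targets '[0,0,0,-0.01,0,0,0,0,0,0,-0.03,0,0,0,0,0,0,-0.045,0,0,0,0,0,0,-0.045,0,0,0,0,0,0,-0.01,0,0,0]'

```text
clock: 13.85
tool_pos: [0.638, 0.0131, 0.229]
orientation: [0.599, 0.801, 0.002, 0.002]
force: [0.7, -0.0, 0.5]
grip_width: 0.0004
```

Request:
move_arm --targets '[0,0.03,0,0,0,0,0,0,0.045,0,0,0,0,0,0,0.045,0,0,0,0,0,0,0.045,0,0,0,0,0,0,0.045,0,0,0,0,0]'

```text
clock: 14.35
tool_pos: [0.5756, 0.2162, 0.2235]
orientation: [0.599, 0.801, -0.001, -0.0]
force: [0.9, -0.2, 0.2]
grip_width: 0.0004
```

Request:
move_arm --targets '[0,0.045,0,0,0,0,0,0,0.045,0,0,0,0,0,0,0.045,0,0,0,0,0,0,0.02,0,0,0,0,0,0,0,0,0,0,0,0]'

```text
clock: 14.85
tool_pos: [0.5309, 0.3671, 0.223]
orientation: [0.597, 0.803, -0.0, -0.001]
force: [0.7, -0.5, 0.7]
grip_width: 0.0001
```

```bash
python3 v.py j; python3 - <<'E'
import cv2,numpy as np
from g import *
a=cv2.imread("pics/top_jz.png");b=cv2.imread("pics/scene_jz.png")
cv2.imwrite("pics/jz.png",cv2.resize(np.hstack([a,cv2.copyMakeBorder(b,0,a.shape[0]-b.shape[0],0,0,cv2.BORDER_CONSTANT)]),(800,383)))
im=cv2.imread("pics/top_j.png");cv2.imwrite("pics/jt.png",cv2.resize(im[195:310,300:400],None,fx=5,fy=5,interpolation=cv2.INTER_CUBIC))
E
```

```text
14.85 [0.5309 0.3671 0.223 ] line [0.1352 0.3681] [ 0.7 -0.5  0.7]
```

View pics/jz.png

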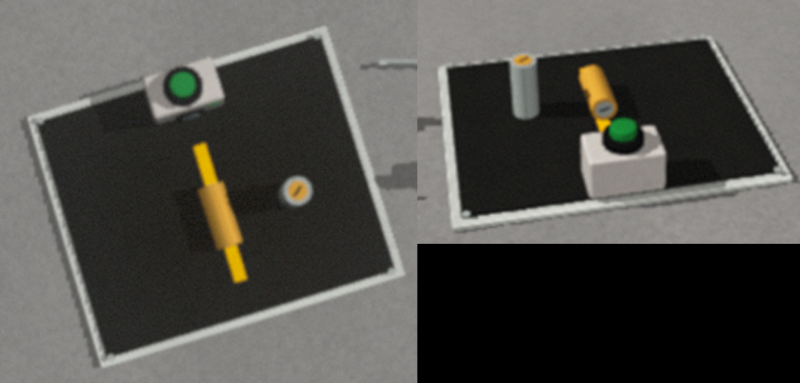

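View pics/jt.png

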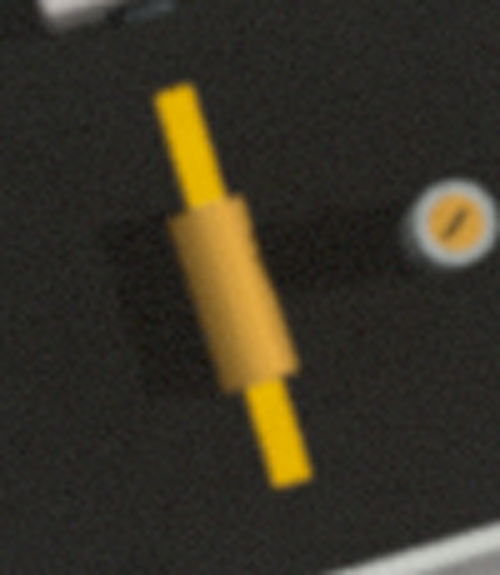

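```bash
python3 - <<'E'
from g import *
c=robot.get_calibration("top");im=cv2.imread("pics/top_j.png");h=cv2.cvtColor(im,cv2.COLOR_BGR2HSV)
y=cv2.inRange(h,(10,105,90),(35,255,255));y[:205]=0;y[300:]=0;y[:,:320]=0;y[:,:][:,372:]=0
yy,xx=np.nonzero(y);v=np.c_[xx,yy]
for z,f in((.012,lambda x:abs(x)>.05),(.027,lambda x:abs(x+.006)<.028)):
    q=(onz(c,v,z)[:,:2]-L)@M.T;k=q[f(q[:,0])&(abs(q[:,1])<.025)];p=np.polyfit(k[:,0],k[:,1],1)
    print(z,len(k),"y at x=-.006:",np.polyval(p,-.006).round(4),"deg",np.degrees(p[0]).round(2))
robot.finish_job()
E
```

```text
0.012 292 y at x=-.006: -0.0002 deg 0.18
0.027 444 y at x=-.006: 0.0004 deg 2.37
the job is handed in; nothing more can be done
```

The brass barrel now lies still along the yellow line in front of the reader, and the green button was then pressed fully down and released. I handed the job in at about 15 s of the 45 s allowed.

- **Rolling:** I pushed the barrel about 75 mm with the fingertips, about 20 mm above the mat. I slowed to 20 mm/s or less near the line and never picked the barrel up.
- **Barrel position:** The wrist view before the press put its axis 1.0 mm off the line, turned about 1.5°. The top view after the press put it 0.6 mm off, turned about 2.2°. The two views differ by 0.7° on the turn, and the barrel's starting tilt of about 1.5° was kept, not corrected.
- **Button:** The press reached a hard stop at a tool height of 77.7 mm with 44 N on the fingertips. That is more force than the 5 N needed, but under the 120 N wrist limit. On release the force fell from 4.8 N to 4.1 N to 2.5 N over about 4.4 mm as the spring returned, and the last pictures show the button back up.
- **Disagreement:** My camera estimate of the button's top was 70–78 mm. The press itself points to about 84 mm, so I relied on force and small steps.
- **Other things:** In the last pictures the steel barrel stands where it was, and I touched none of the others. The arm ended clear of everything.

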